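Index the purple sample carrier on the analyser's loading deck

ROBOT

A 6-joint arm with a two-finger parallel gripper is mounted at the origin on the work surface. World frame = base frame: x ahead of the robot, y to its left, z up, the work surface at z = 0. Lengths are in m, angles in rad, forces in N, time in s.
With the tool pointing down it reaches from about 0.25 to 0.725 m from the base axis. Payload 4 kg.
Tool frame: the origin (TCP) lies midway between the tips of the shut fingers; the grasp point (between the pads) lies 19 mm behind it; z points along the fingers, y is the line along which they close (so a half turn about z gives the same grasp; the last joint's range is limited). The gripper opens to 85 mm and grips with 20 to 120 N. Pads are 22 mm wide; open, the fingers measure 114 mm over their backs; the gripper's body (76 mm by 85 mm) begins 54 mm behind the grasp point. The pads swing forward as they close: fully open they stand 13 mm farther back than shut.
Start: joints at [-1.23, 0.241, 0.005, 1.335, 0, 1.571], TCP at [0.167, -0.471, 0.231] pointing down, gripper open.
Joint ranges: [-2.72, 2.72], [-1.05, 1.87], [-1.09, 1.28], [-1.99, 2.15], [-1.42, 1.44], [-3.14, 3.14]. Speed limits (rad/s): [2.79, 2.79, 3.14, 3.14, 3.14, 3.14].

INTERFACE

Orientations are given as a unit quaternion [x, y, z, w].
In Python, from workcell import bot gives the robot as it stands.
- The arm moves only by the tool move_arm, never from a script. Its argument "motion" is a list of rows, each an object of numbers: "x", "y", "z": the shift along the tool's x, y, z in cm; "yaw": the turn about the tool's z in degrees. A call has 1 to 20 rows; each row is the pose to reach, as a shift and turn from the pose commanded when the call began, along the tool's axes at that moment; what a row does not reach only later rows make up. A row lasts 1/8 s, in which the tool goes at most 62.5 mm and 10.7 degrees, less where a joint would pass 70% of its speed; a pose out of reach is approached as far as the arm can. A call with a gripper value outside its range is refused whole. "gripper" is the opening, from -1 (shut) to 1 (fully open), set as the call begins (left out, the last holds). The fingers move at their own pace and stop on an object; the grip force is fixed at half the most. Time passes only in rows, so rows that repeat a pose let the fingers close. It gives the time, the measured TCP pose, the force, the opening and the grip force at its end, in the units of the state.
- bot.get_obs(): the state, without advancing time (a new reading comes with each control period).
- bot.camera(name): name is "side" or "top"; returns the picture (480x640x3 uint8, blue, green, red); there is no depth.
- bot.camera_model(name): a dict with "K" (3x3 intrinsics, pixels), "dist" ([k1, k2, p1, p2, k3] as OpenCV has them; the pictures are not rectified), "world_from_camera" (4x4, takes a point from camera to world coordinates). Camera axes: x right, y down, z forward; pixel columns grow to the right and rows downward; lengths in m; the calibration is good to about 2 mm. A picture is of the moment at which its call begins. camera_model takes no time and is no camera call.
- bot.job_done(): hands the job in; it is judged then, once.
Trained networks look in the newest picture that a camera, given by its name, has taken for a name from the list of things; names that differ only in an ending like _2 or _b are one class to them, and where a whole thing is asked for, a point or a joint stands for the part that bears it (a point fixed in the world has none). Each returns a list of dicts, best first, with "score" (0 to 1); they miss things now and then, are a little off and sometimes report something else, mostly with a low value. They report only what shows in the picture. A call takes as long as a camera call.
- bot.cut_out(camera, name): "mask" (480x640 bool, what is visible of it) and "centre" ([row, column] in pixels, amid what is visible of it).
The state is a dict: "clock": time; "joint_pos": joint angles; "joint_vel": joint speeds; "tau": joint torques, N m; "eef_pos": TCP position; "tool_rot": TCP orientation; "ft_force": force on the tool from outside, world axes, zero at the start; "ft_torque": the same for the moment, N m; "grip_width": finger opening in m; "grasp_force": force on a finger pad.
Only numpy, scipy, OpenCV 4.12 (cv2) and the standard library are available. Lean on these libraries where they do the work, as an engineer would, in place of code of your own. Each camera call takes 0.05 s, during which the arm holds its last target. There are 200 camera calls.

TASK

Load the sample carrier with the purple-capped tubes: set it down flat inside the blue frame on the white half of the analyser's loading deck, lined up with the lane. Then drag it along the deck, flat on the surface, until the index probe under it drops into the groove between the yellow marks on the metal half; stop there, let go, and leave it standing flat and lined up with the lane.

Things in the scene. Friction and masses are not known exactly. Their poses are not given: they have to be found in the camera images.
- carrier_center (a point): Carrier with purple caps and stripes, 36 (x) x 130 (y) x 95 mm high, 0.3 kg, same either way round; the point is its centre, 47.5 mm above its foot (two slippery runners). Grey block 45 mm high; grip fin amid it, 20 (x) x 30 (y) mm, 45 to 95 mm above the foot: pinch its 20 mm, 75 mm above the foot. Tubes 36 and 54 mm from the middle along y, tops at 80 mm. Red and green ones stand in line, gaps about 40 mm.
- probe (a joint): Index probe of that carrier: round-tipped 10 mm steel pin that slides freely up and down on the carrier's middle axis and falls by its own weight. 0 = pushed up level with the foot (carrier standing on a flat surface; its red top then shows 9 mm above the fin); 0.009 m = fully dropped below the foot (in the groove, or carrier lifted).
- start (a point): Middle of the blue frame (60 x 136 mm) on the white tile (100 x 150 mm) of the deck, on its top face, 26 mm above the bench. y along the lane, x across, z up. It butts level against the metal tile; which is left or right varies. A housing 50 mm above the bench runs along the far side, 60 mm from the lane's middle line.
- groove (a point): Middle of the groove's mouth, level with the top face of the metal tile (100 x 150 mm), 150 mm from the start point along the lane. Groove 30 mm wide along the lane (y), 70 mm long across it (x), 14 mm deep, upright walls, black floor, yellow marks at both ends. y along the lane, x across, z up.

How it is judged:
By the outcome, as a careful person would: the job done as asked, in the order asked, and still so for the second after the job is handed in, with the robot touching nothing.
It also fails if it takes over 42 s, if anything falls off the work surface, if the arm or the gripper's body presses on something with over 40 N, if the wrist force passes 120 N, or if a joint passes its speed limit or range.

## Working session

There is one attempt and no reset: what is moved stays moved. The work goes in short steps, Python scripts to look and compute and a tool call to move; the robot and the scene stay as the last step left them, time stands still between calls to the robot, and variables do not carry over. Pictures are saved under pics/ and viewed, at most 10 in all, crops included, and the job is handed in when it is done.

Besides the shell and the picture viewer there is one more tool, called after "Emit:" in YAML: its name, and indented under it one key for each argument. move_arm: Moves the arm, as the interface text tells. Its arguments: {"type":"object","properties":{"motion":{"type":"array"},"gripper":{"type":"number"}},"required":["motion"]}

```bash
mkdir -p pics; python3 - <<'E'
from workcell import bot
import cv2,numpy as np
for c in("top","side"):
    im=bot.camera(c); cv2.imwrite(f"pics/{c}0.png",im)
    for n in("carrier_center","start","groove","probe"):
        try:
            for d in bot.cut_out(c,n)[:3]: print(c,n,round(d["score"],2),np.round(d["centre"]),d["mask"].sum())
        except Exception as e: print(c,n,e)
    m=bot.camera_model(c);print(np.round(m["K"],1).tolist(),m["dist"],np.round(m["world_from_camera"],3).tolist())
o=bot.get_obs();print(o)
E
```

```text
top carrier_center 0.64 [339. 203.] 2090
top start 0.85 [233. 333.] 6360
top groove 0.96 [226. 238.] 6240
top probe 0.45 [343. 194.] 61
[[623.8, 0.0, 319.5], [0.0, 623.8, 256.0], [0.0, 0.0, 1.0]] [-0.22082267  0.          0.          0.          0.        ] [[0.002, -0.997, 0.073, 0.511], [-1.0, -0.001, 0.007, -0.018], [-0.007, -0.073, -0.997, 0.98], [0.0, 0.0, 0.0, 1.0]]
side carrier_center 0.91 [357. 336.] 4801
side carrier_center 0.43 [304. 244.] 5751
side start 0.64 [258. 317.] 3583
side groove 0.8 [302. 245.] 5728
side probe 0.5 [303. 333.] 119
[[611.0, 0.0, 321.0], [0.0, 611.0, 244.0], [0.0, 0.0, 1.0]] [-0.02301862  0.          0.          0.          0.        ] [[-0.835, -0.246, 0.492, 0.148], [-0.55, 0.381, -0.743, 0.661], [-0.005, -0.891, -0.453, 0.467], [0.0, 0.0, 0.0, 1.0]]
{'clock': 0.5, 'joint_pos': array([-1.22999462e+00,  2.40606304e-01,  4.94327326e-03,  1.33521569e+00,
        1.48465326e-05,  1.57077453e+00]), 'joint_vel': array([-7.98074325e-05, -3.44054146e-03, -4.06746770e-05, -2.98715472e-03,
        1.36487034e-03,  5.05679767e-04]), 'tau': array([-8.36637469e-06, -3.71857166e+01,  2.52461654e+01,  2.69985532e-03,
        8.84834640e-05, -2.65894698e-06]), 'eef_pos': array([ 0.16711406, -0.47120933,  0.23128162]), 'tool_rot': array([ 9.85515021e-01,  1.69588151e-01,  3.30142283e-07, -4.18590815e-05]), 'ft_force': array([ 0.5772281 , -0.23368575, -0.48284493]), 'ft_torque': array([ 0.01518084,  0.04104665, -0.04991146]), 'grasp_force': 0.0, 'grip_width': 0.08512363698612974}
```

View pics/top0.png

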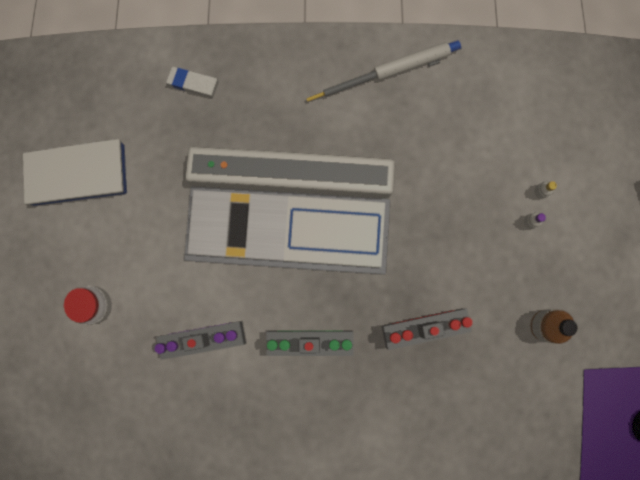

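View pics/side0.png

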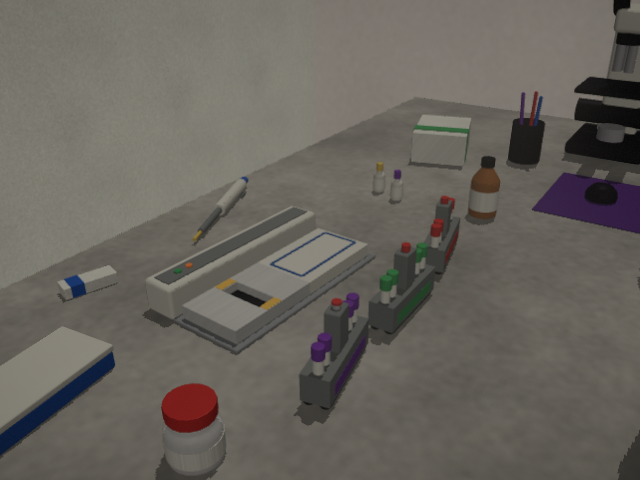

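The top view shows the purple carrier at about (195,341), groove (238,225) and blue frame (334,232). Metal is on the left (+y), and the lane is tilted slightly. Next I'll measure precisely.

```bash
cat > h.py <<'E'
from workcell import bot
import cv2,numpy as np
def ray(c,uv):
    m=bot.camera_model(c);T=np.array(m["world_from_camera"])
    p=cv2.undistortPoints(np.float64(uv).reshape(-1,1,2),np.array(m["K"]),np.array(m["dist"])).reshape(-1,2)
    return T[:3,3],np.c_[p,np.ones(len(p))]@T[:3,:3].T
def onz(c,uv,z):
    o,d=ray(c,uv);return o+d*((z-o[2])/d[:,2])[:,None]
def tri(u1,u2):
    o1,d1=ray("top",u1);o2,d2=ray("side",u2);out=[]
    for a,b in zip(d1,d2):
        s=np.linalg.lstsq(np.c_[a,-b],o2-o1,rcond=None)[0]
        p,q=o1+a*s[0],o2+b*s[1];out.append(np.r_[(p+q)/2,np.linalg.norm(p-q)])
    return np.array(out)
def blobs(im,lo,hi,roi=None,amin=8):
    h=cv2.inRange(cv2.cvtColor(im,cv2.COLOR_BGR2HSV),np.array(lo),np.array(hi))
    if roi:
        k=np.zeros_like(h);x0,y0,x1,y1=roi;k[y0:y1,x0:x1]=255;h&=k
    n,l,s,c=cv2.connectedComponentsWithStats(h)
    return h,[(c[i].round(1).tolist(),int(s[i,4]),s[i,:4].tolist()) for i in range(1,n) if s[i,4]>=amin]
E
python3 - <<'E'
from h import *
t=cv2.imread("pics/top0.png");s=cv2.imread("pics/side0.png")
h,b=blobs(t,(120,80,40),(160,255,255),(140,310,260,370));print("caps",b)
for c,*_ in b: print(onz("top",[c],.08).round(4))
h,r=blobs(t,(0,120,80),(8,255,255),(140,310,260,370));print("red",r)
for c,*_ in r: print(onz("top",[c],.104).round(4))
h,y=blobs(t,(12,120,80),(30,255,255),(180,180,300,270));print("yel",y)
yp=[onz("top",[c],.026)[0] for c,a,_ in y if a>30];print(np.round(yp,4),np.mean(yp,0))
h,b=blobs(t,(100,100,50),(125,255,255),(280,200,390,260));print("frame",b)
p=np.argwhere(h>0)[:,::-1].astype(float);w=onz("top",p,.026)[:,:2]*1000
print(cv2.minAreaRect(w.astype(np.float32)))
c=p.mean(0)
h,b=blobs(s,(120,80,40),(160,255,255),(290,280,370,400));print("scaps",b)
h,r2=blobs(s,(0,120,80),(8,255,255),(310,280,360,320));print("sred",r2)
h,y2=blobs(s,(12,100,80),(30,255,255),(180,250,310,330),20);print("syel",y2)
for cc,*_ in y2: print(onz("side",[cc],.026).round(4))
if r and r2: print(tri([r[0][0]],[r2[0][0]]))
h,b=blobs(s,(100,100,50),(125,255,255),(260,220,370,285));print("sframe",b)
w=onz("side",np.argwhere(h>0)[:,::-1].astype(float),.026)[:,:2]*1000
print(cv2.minAreaRect(w.astype(np.float32)))
E
```

```text
caps [([224.8, 336.3], 185, [214, 331, 23, 12]), ([165.8, 346.9], 183, [155, 341, 23, 13])]
[[0.4607 0.1257 0.08  ]]
[[0.444  0.2132 0.08  ]]
red [([191.0, 342.8], 53, [187, 339, 9, 8])]
[[0.4523 0.1704 0.104 ]]
yel [([239.5, 197.5], 134, [231, 194, 18, 8]), ([235.3, 251.4], 140, [227, 247, 18, 9])]
[[0.6725 0.1138 0.026 ]
 [0.5884 0.1191 0.026 ]] [0.63049014 0.11643706 0.026     ]
frame [([289.1, 243.0], 9, [289, 239, 2, 9])]
((620.1172485351562, -33.128944396972656), (136.54298400878906, 59.305694580078125), 86.00589752197266)
scaps [([352.0, 302.3], 206, [343, 293, 16, 24]), ([321.0, 346.8], 431, [311, 332, 21, 30]), ([349.1, 365.4], 346, [335, 336, 30, 60])]
sred [([336.4, 301.6], 64, [332, 298, 10, 8])]
syel [([225.0, 283.7], 105, [216, 279, 20, 11]), ([269.9, 303.0], 121, [260, 297, 21, 13])]
[[0.6723 0.1152 0.026 ]]
[[0.588  0.1208 0.026 ]]
[[4.52104597e-01 1.70897560e-01 1.01637070e-01 9.35208280e-06]]
sframe [([285.8, 269.4], 40, [271, 262, 34, 14])]
((619.5684204101562, -31.682479858398438), (137.94212341308594, 61.260868072509766), 85.9153060913086)
```

Both cameras agree: the groove is at (0.630,0.117), the start at (0.620,-0.0325), 150 mm apart, and the lane is tilted 4° from +y. The carrier is at (0.452,0.170), tilted -10.8°. Moving above it now.

Emit:
move_arm:
  motion:
    - {"x": 2, "y": -2, "yaw": -3}
    - {"x": 5, "y": -5.3, "yaw": -9}
    - {"x": 9, "y": -9.5, "yaw": -16}
    - {"x": 13, "y": -13.7, "yaw": -24}
    - {"x": 17, "y": -17.9, "yaw": -32}
    - {"x": 21, "y": -22.1, "yaw": -40}
    - {"x": 25, "y": -26.3, "yaw": -48}
    - {"x": 29, "y": -30.6, "yaw": -56}
    - {"x": 33, "y": -34.8, "yaw": -64}
    - {"x": 37, "y": -39, "yaw": -70}
    - {"x": 41, "y": -43.2, "yaw": -75}
    - {"x": 45, "y": -47.4, "yaw": -79}
    - {"x": 47.5, "y": -50.1, "yaw": -81}
    - {"x": 48.3, "y": -50.9, "yaw": -81.3}
    - {"x": 48.3, "y": -50.9, "yaw": -81.3}
    - {"x": 48.3, "y": -50.9, "yaw": -81.3}
  gripper: 1

```text
invalid input at $.motion[0]: expected keys x, y, z, yaw
```

Emit:
move_arm:
  motion:
    - {"x": 2, "y": -2, "z": 0, "yaw": -3}
    - {"x": 5, "y": -5.3, "z": 0, "yaw": -9}
    - {"x": 9, "y": -9.5, "z": 0, "yaw": -16}
    - {"x": 13, "y": -13.7, "z": 0, "yaw": -24}
    - {"x": 17, "y": -17.9, "z": 0, "yaw": -32}
    - {"x": 21, "y": -22.1, "z": 0, "yaw": -40}
    - {"x": 25, "y": -26.3, "z": 0, "yaw": -48}
    - {"x": 29, "y": -30.6, "z": 0, "yaw": -56}
    - {"x": 33, "y": -34.8, "z": 0, "yaw": -64}
    - {"x": 37, "y": -39, "z": 0, "yaw": -70}
    - {"x": 41, "y": -43.2, "z": 0, "yaw": -75}
    - {"x": 45, "y": -47.4, "z": 0, "yaw": -79}
    - {"x": 47.5, "y": -50.1, "z": 0, "yaw": -81}
    - {"x": 48.3, "y": -50.9, "z": 0, "yaw": -81.3}
    - {"x": 48.3, "y": -50.9, "z": 0, "yaw": -81.3}
    - {"x": 48.3, "y": -50.9, "z": 0, "yaw": -81.3}
  gripper: 1

```text
clock: 2.5
eef_pos: [0.4517, 0.1687, 0.2314]
tool_rot: [0.638, 0.77, -0.0, -0.0]
ft_force: [-0.2, -0.1, 0.6]
grip_width: 0.0854
grasp_force: 0.0
```

Emit:
move_arm:
  motion:
    - {"x": 0, "y": 0, "z": 2, "yaw": 0}
    - {"x": 0, "y": 0, "z": 5, "yaw": 0}
    - {"x": 0, "y": 0, "z": 8, "yaw": 0}
    - {"x": 0, "y": 0, "z": 11, "yaw": 0}
    - {"x": 0, "y": 0, "z": 13.5, "yaw": 0}
    - {"x": 0, "y": 0, "z": 15.5, "yaw": 0}
    - {"x": 0, "y": 0, "z": 17, "yaw": 0}
    - {"x": 0, "y": 0, "z": 17.5, "yaw": 0}
    - {"x": 0, "y": 0, "z": 17.5, "yaw": 0}
    - {"x": 0, "y": 0, "z": 17.5, "yaw": 0}

```text
clock: 3.75
eef_pos: [0.4528, 0.1698, 0.0572]
tool_rot: [0.637, 0.77, 0.001, 0.0]
ft_force: [0.7, -0.1, -0.5]
grip_width: 0.0854
grasp_force: 0.0
```

```bash
python3 - <<'E'
from h import *
a=bot.camera("top")[270:410,120:280];b=bot.camera("side")[230:420,220:440]
a=cv2.resize(a,None,fx=2.5,fy=2.5);b=cv2.resize(b,(405,350))
cv2.imwrite("pics/g1.png",np.hstack([a[:350],b[:350]]) if a.shape[0]>=350 else b)
o=bot.get_obs();print(o["eef_pos"],o["tool_rot"],o["ft_force"])
E
```

```text
[0.45275789 0.1700152  0.05706794] [6.37323638e-01 7.70595893e-01 6.44066772e-04 3.67036960e-04] [ 0.3616751   1.14401981 -0.54733868]
```

View pics/g1.png

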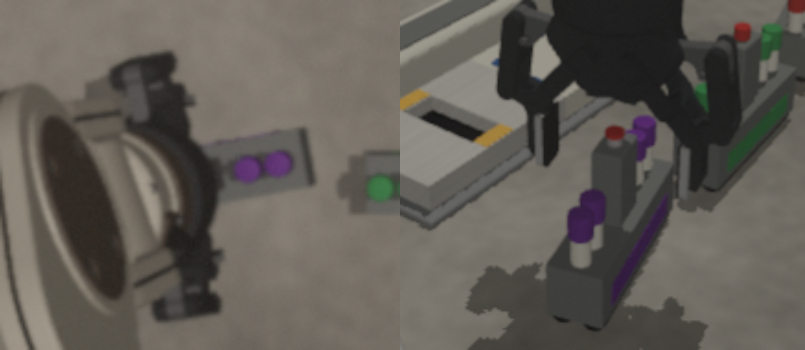

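The fingers straddle the fin: the pads are either side of it and in line (crop at about (545,140) and (690,170)). Closing now.

Emit:
move_arm:
  motion:
    - {"x": 0, "y": 0, "z": 0, "yaw": 0}
    - {"x": 0, "y": 0, "z": 0, "yaw": 0}
    - {"x": 0, "y": 0, "z": 0, "yaw": 0}
    - {"x": 0, "y": 0, "z": 0, "yaw": 0}
    - {"x": 0, "y": 0, "z": 0, "yaw": 0}
    - {"x": 0, "y": 0, "z": 0, "yaw": 0}
    - {"x": 0, "y": 0, "z": 0, "yaw": 0}
    - {"x": 0, "y": 0, "z": 0, "yaw": 0}
  gripper: -1

```text
clock: 4.85
eef_pos: [0.4522, 0.17, 0.0564]
tool_rot: [0.637, 0.771, 0.0, -0.0]
ft_force: [-0.5, 0.1, 2.7]
grip_width: 0.0193
grasp_force: 58.7
```

Emit:
move_arm:
  motion:
    - {"x": 0, "y": 0, "z": -1, "yaw": 0}
    - {"x": 0, "y": 0, "z": -3, "yaw": 0}
    - {"x": 0, "y": 0, "z": -5.5, "yaw": 0}
    - {"x": 0, "y": 0.5, "z": -7.5, "yaw": 0}
    - {"x": 0, "y": 2.5, "z": -8, "yaw": 0}
    - {"x": 0, "y": 5, "z": -8, "yaw": 0}
    - {"x": 0, "y": 7.5, "z": -8, "yaw": 0}
    - {"x": -0.5, "y": 10, "z": -8, "yaw": 1}
    - {"x": -2, "y": 12, "z": -8, "yaw": 3}
    - {"x": -4.5, "y": 12.7, "z": -8, "yaw": 5}
    - {"x": -7.5, "y": 12.7, "z": -8, "yaw": 7}
    - {"x": -10.5, "y": 12.7, "z": -8, "yaw": 9}
    - {"x": -13.5, "y": 12.7, "z": -8, "yaw": 11}
    - {"x": -16.5, "y": 12.7, "z": -8, "yaw": 13}
    - {"x": -19.5, "y": 12.7, "z": -8, "yaw": 14.5}
    - {"x": -21.8, "y": 12.7, "z": -8, "yaw": 14.8}
    - {"x": -22.8, "y": 12.7, "z": -8, "yaw": 14.8}
    - {"x": -23, "y": 12.7, "z": -8, "yaw": 14.8}
    - {"x": -23, "y": 12.7, "z": -8, "yaw": 14.8}
    - {"x": -23, "y": 12.7, "z": -8, "yaw": 14.8}

```text
clock: 7.35
eef_pos: [0.62, -0.0312, 0.1363]
tool_rot: [0.731, 0.683, 0.0, -0.0]
ft_force: [-0.8, -0.2, -2.3]
grip_width: 0.0192
grasp_force: 59.1
```

```bash
python3 - <<'E'
from h import *
t=bot.camera("top");s=bot.camera("side")
cv2.imwrite("pics/t2.png",t);cv2.imwrite("pics/s2.png",s)
a=cv2.resize(t[150:300,230:430],(400,300));b=cv2.resize(s[100:320,210:430],(300,300))
cv2.imwrite("pics/g2.png",np.hstack([a,b]))
for n,im,r in(("t",t,(230,150,430,300)),("s",s,(210,100,430,320))):
    print(n,blobs(im,(120,80,40),(160,255,255),r)[1],blobs(im,(0,120,80),(8,255,255),r)[1])
o=bot.get_obs();print(o["eef_pos"],o["tool_rot"],o["ft_force"],o["grasp_force"])
E
```

```text
t [] []
s [([333.4, 168.1], 117, [329, 161, 10, 16]), ([397.3, 173.8], 49, [395, 170, 6, 9]), ([292.6, 186.3], 236, [284, 178, 18, 17]), ([321.6, 211.7], 387, [302, 197, 41, 31])] [([405.5, 246.8], 72, [402, 242, 8, 10])]
[ 0.62009135 -0.03134153  0.13637984] [ 7.30804423e-01  6.82586912e-01  3.03662458e-05 -4.31100166e-05] [-0.58951679 -0.16608471 -2.6078688 ] 59.13930594921112
```

View pics/g2.png

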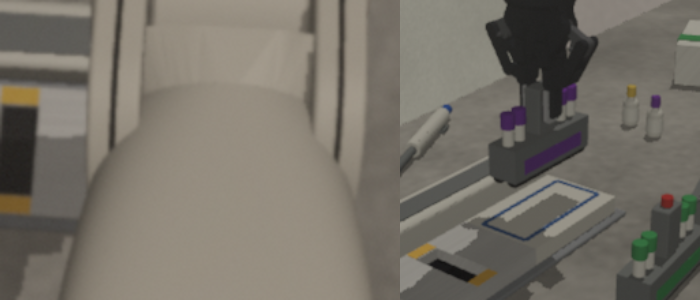

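Emit:
move_arm:
  motion:
    - {"x": 0, "y": 0, "z": 1, "yaw": 0}
    - {"x": 0, "y": 0, "z": 2.5, "yaw": 0}
    - {"x": 0, "y": 0, "z": 4, "yaw": 0}
    - {"x": 0, "y": 0, "z": 4.8, "yaw": 0}
    - {"x": 0, "y": 0, "z": 5, "yaw": 0}
    - {"x": 0, "y": 0, "z": 5, "yaw": 0}
    - {"x": 0, "y": 0, "z": 5, "yaw": 0}

```text
clock: 8.32
eef_pos: [0.6207, -0.0322, 0.087]
tool_rot: [0.731, 0.682, 0.0, 0.0]
ft_force: [-0.3, 0.4, -2.7]
grip_width: 0.0194
grasp_force: 59.1
```

```bash
python3 - <<'E'
from h import *
s=bot.camera("side");cv2.imwrite("pics/s3.png",s)
o=bot.get_obs();print(o["eef_pos"],o["tool_rot"],o["ft_force"],o["grasp_force"])
# expected block corners (bottom/top) drawn
m=bot.camera_model("side");T=np.linalg.inv(np.array(m["world_from_camera"]))
def proj(P):return cv2.projectPoints(np.float64(P),cv2.Rodrigues(T[:3,:3])[0],T[:3,3],np.array(m["K"]),np.array(m["dist"]))[0].reshape(-1,2)
th=np.radians(4);u=np.array([np.sin(th),np.cos(th)]);v=np.array([u[1],-u[0]])
c=o["eef_pos"][:2];z=o["eef_pos"][2]-.056
pts=[np.r_[c+a*.065*u+b*.018*v,z+h] for h in(0,.045) for a,b in((1,1),(1,-1),(-1,-1),(-1,1))]
q=proj(pts);print(q.round(1))
x0,y0=230,170;f=5
k=cv2.resize(s[y0:290,x0:390],None,fx=f,fy=f)
for p in q: cv2.circle(k,tuple(int(w) for w in (p-[x0,y0])*f+f/2),4,(0,255,0),1)
fc=np.array([.6199,-.0324])
for a,b in((1,1),(1,-1),(-1,-1),(-1,1)):
    p=proj([np.r_[fc+a*.068*u+b*.03*v,.026]])[0];cv2.circle(k,tuple(int(w) for w in (p-[x0,y0])*f+f/2),4,(0,255,255),1)
cv2.imwrite("pics/g3.png",k)
E
```

```text
[ 0.62062775 -0.03216822  0.08699725] [7.31203607e-01 6.82158980e-01 4.42562994e-04 4.63202284e-04] [-0.21929015 -0.55545313 -1.71553387] 59.08199429512024
[[277.1 262.1]
 [295.8 269.2]
 [347.2 237.5]
 [329.3 231.6]
 [275.9 235. ]
 [295.  241.6]
 [347.6 211.9]
 [329.3 206.4]]
```

View pics/g3.png

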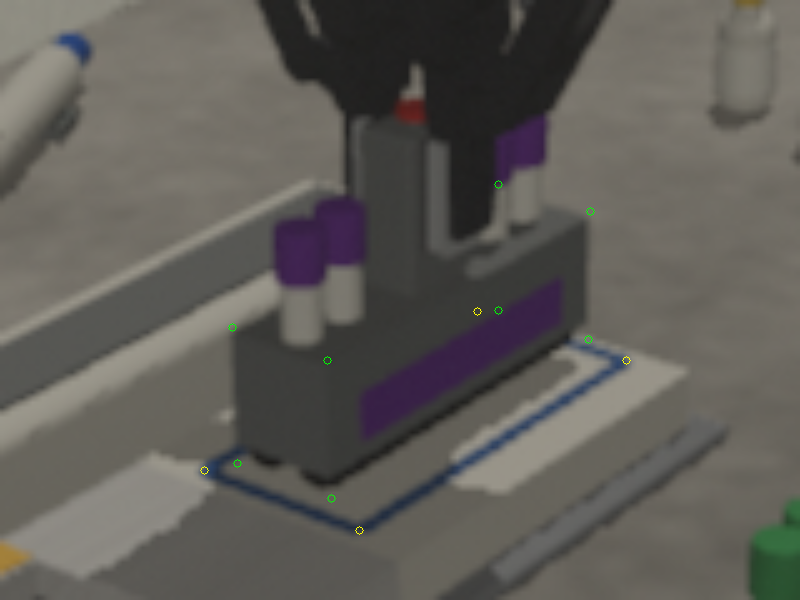

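The projected block corners and frame corners fall on the image: top corners at (327,360) and (590,211), frame corners at (204,470) and (626,360). The carrier is level, aligned and centred in the frame, so I'll lower it the last 4–5 mm.

Emit:
move_arm:
  motion:
    - {"x": 0, "y": 0, "z": 0.15, "yaw": 0}
    - {"x": 0, "y": 0, "z": 0.3, "yaw": 0}
    - {"x": 0, "y": 0, "z": 0.4, "yaw": 0}
    - {"x": 0, "y": 0, "z": 0.45, "yaw": 0}
    - {"x": 0, "y": 0, "z": 0.45, "yaw": 0}
    - {"x": 0, "y": 0, "z": 0.45, "yaw": 0}

```text
clock: 9.12
eef_pos: [0.6203, -0.0321, 0.0824]
tool_rot: [0.731, 0.682, 0.0, 0.0]
ft_force: [-1.1, 0.8, 3.8]
grip_width: 0.0196
grasp_force: 60.1
```

Emit:
move_arm:
  motion:
    - {"x": 0.3, "y": 0, "z": 0, "yaw": 0}
    - {"x": 1, "y": 0, "z": 0, "yaw": 0}
    - {"x": 2, "y": 0, "z": 0, "yaw": 0}
    - {"x": 3, "y": 0, "z": 0, "yaw": 0}
    - {"x": 4, "y": 0, "z": 0, "yaw": 0}
    - {"x": 5, "y": 0, "z": 0, "yaw": 0}
    - {"x": 6, "y": 0, "z": 0, "yaw": 0}
    - {"x": 7, "y": 0, "z": 0, "yaw": 0}

```text
clock: 10.12
eef_pos: [0.6256, 0.0384, 0.0824]
tool_rot: [0.731, 0.682, 0.0, 0.001]
ft_force: [-0.4, -2.0, 5.8]
grip_width: 0.0194
grasp_force: 60.1
```

Emit:
move_arm:
  motion:
    - {"x": 1, "y": 0, "z": 0, "yaw": 0}
    - {"x": 2, "y": 0, "z": 0, "yaw": 0}
    - {"x": 3, "y": 0, "z": 0, "yaw": 0}
    - {"x": 4, "y": 0, "z": 0, "yaw": 0}
    - {"x": 5, "y": 0, "z": 0, "yaw": 0}
    - {"x": 5.8, "y": 0, "z": 0, "yaw": 0}
    - {"x": 6.5, "y": 0, "z": 0, "yaw": 0}
    - {"x": 7, "y": 0, "z": 0, "yaw": 0}
    - {"x": 7.5, "y": 0, "z": 0, "yaw": 0}
    - {"x": 7.8, "y": 0, "z": 0, "yaw": 0}
    - {"x": 7.9, "y": 0, "z": 0, "yaw": 0}
    - {"x": 7.9, "y": 0, "z": 0, "yaw": 0}
    - {"x": 7.9, "y": 0, "z": 0, "yaw": 0}

```text
clock: 11.75
eef_pos: [0.6308, 0.1173, 0.0824]
tool_rot: [0.731, 0.682, 0.0, 0.0]
ft_force: [-0.0, -3.1, 5.2]
grip_width: 0.0196
grasp_force: 60.2
```

```bash
python3 - <<'E'
from h import *
s=bot.camera("side");cv2.imwrite("pics/s4.png",s)
o=bot.get_obs();print(o["eef_pos"],o["tool_rot"],o["ft_force"],o["grasp_force"])
cv2.imwrite("pics/g4.png",cv2.resize(s[190:340,170:370],(800,600)))
E
```

```text
[0.63082564 0.11725572 0.0823984 ] [7.30990029e-01 6.82387884e-01 4.47988919e-04 3.91800232e-04] [-0.33870805 -2.62741469  5.68667951] 60.16881465911865
```

View pics/g4.png

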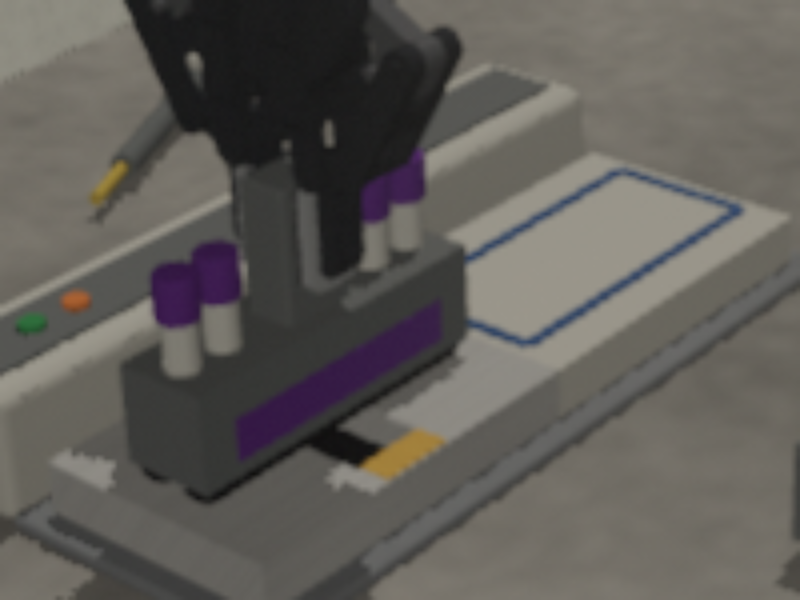

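The carrier stands flat and lined up across the groove, with the yellow mark at (400,455). The red probe top is no longer visible above the fin, so the probe has dropped. Releasing and going straight up.

Emit:
move_arm:
  motion:
    - {"x": 0, "y": 0, "z": 0, "yaw": 0}
    - {"x": 0, "y": 0, "z": 0, "yaw": 0}
    - {"x": 0, "y": 0, "z": 0, "yaw": 0}
    - {"x": 0, "y": 0, "z": 0, "yaw": 0}
    - {"x": 0, "y": 0, "z": 0, "yaw": 0}
    - {"x": 0, "y": 0, "z": 0, "yaw": 0}
    - {"x": 0, "y": 0, "z": 0, "yaw": 0}
    - {"x": 0, "y": 0, "z": -1, "yaw": 0}
    - {"x": 0, "y": 0, "z": -3, "yaw": 0}
    - {"x": 0, "y": 0, "z": -6, "yaw": 0}
    - {"x": 0, "y": 0, "z": -10, "yaw": 0}
    - {"x": 0, "y": 0, "z": -14, "yaw": 0}
    - {"x": 0, "y": 0, "z": -16, "yaw": 0}
    - {"x": -4, "y": 0, "z": -16, "yaw": 0}
    - {"x": -9, "y": 0, "z": -16, "yaw": 0}
    - {"x": -15, "y": 0, "z": -16, "yaw": 0}
    - {"x": -21, "y": 0, "z": -16, "yaw": 0}
    - {"x": -25, "y": 0, "z": -16, "yaw": 0}
    - {"x": -26, "y": 0, "z": -16, "yaw": 0}
    - {"x": -26, "y": 0, "z": -16, "yaw": 0}
  gripper: 1

```text
clock: 14.3
eef_pos: [0.6125, -0.1431, 0.2423]
tool_rot: [0.732, 0.682, 0.0, 0.0]
ft_force: [1.0, 0.6, -0.1]
grip_width: 0.0855
grasp_force: 0.0
```

```bash
python3 - <<'E'
from h import *
s=bot.camera("side");t=bot.camera("top");o=bot.get_obs();print(o["clock"],o["eef_pos"],o["grip_width"])
cv2.imwrite("pics/g5.png",np.hstack([cv2.resize(s[190:340,170:340],(400,353)),cv2.resize(t[160:290,170:317],(400,353))]))
rt=blobs(t,(0,120,60),(8,255,255),(190,205,300,255),5)[1];rs=blobs(s,(0,120,60),(8,255,255),(220,200,270,260),4)[1]
print(rt,rs)
c=blobs(t,(120,70,40),(160,255,255),(170,190,310,270))[1]
w=np.array([onz("top",[b[0]],.106)[0] for b in c]);print(c,w.round(4))
if len(w)==2:d=w[0]-w[1];print("ang",np.degrees(np.arctan2(d[1],d[0])),w.mean(0))
if rt:
  print(onz("top",[rt[0][0]],.121))
  if rs: print(tri([rt[0][0]],[rs[0][0]]))
E
```

```text
14.4 [ 0.61266905 -0.14158112  0.24208697] 0.08515896115462794
[] []
[([198.4, 215.8], 196, [187, 210, 24, 12]), ([254.1, 219.6], 84, [249, 215, 11, 10]), ([266.6, 220.2], 84, [262, 215, 10, 11])] [[0.6329 0.1616 0.106 ]
 [0.6272 0.0814 0.106 ]
 [0.6263 0.0636 0.106 ]]
```

View pics/g5.png

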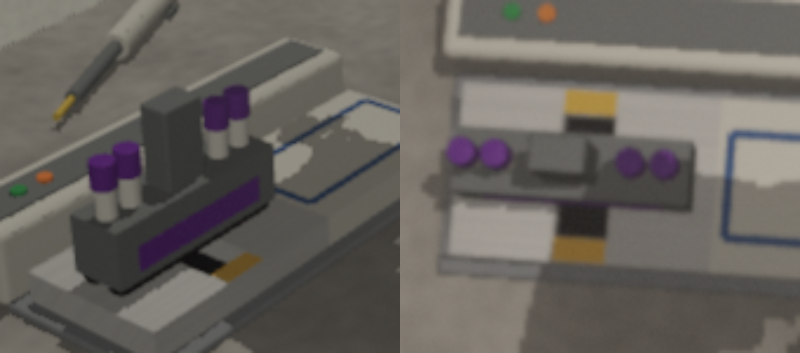

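The fin top shows no red, so the probe is down in the groove. The carrier is centred at (0.630,0.117), at 4.0° (the lane's angle), flat and released.

```bash
python3 -c "
from workcell import bot;print(bot.job_done())"
```

```text
the job is handed in; nothing more can be done
None
```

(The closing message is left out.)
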